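# Put the pad-punching kit back in the bench organiser

## Task

Clear up after punching pads: take the stacked tins apart and set each one flat in the organiser well of its own colour, and lower the steel punch, cutting edge down, into the bore of the orange holder until it is fully home with its black ring level with the top. Keep the tins and the punch upright throughout, and do not let the punch drop into its bore.

Things in the scene. Friction and masses are not known exactly. Their poses are not given: they have to be found in the camera images.
- tin_red: Loose round aluminium pad tin with a red lid (small paper disc in its middle): 66 mm diameter, 32 mm high, straight sides, the lid is the top 13 mm. It stands on the bench with one of the smaller tins (yellow or green lid) on top of it. Origin: centre of its underside, z axis up along its axis.
- tin_blue: Loose round aluminium pad tin with a blue lid (small paper disc in its middle): 60 mm diameter, 32 mm high, straight sides, the lid is the top 13 mm. It stands on the bench with one of the smaller tins (yellow or green lid) on top of it. Origin: centre of its underside, z axis up along its axis.
- tin_yellow: Loose round aluminium pad tin with a yellow lid (small paper disc in its middle): 46 mm diameter, 32 mm high, straight sides, the lid is the top 13 mm. At the start it stands centred on top of the red or the blue tin. Origin: centre of its underside, z axis up along its axis.
- tin_green: Loose round aluminium pad tin with a green lid (small paper disc in its middle): 40 mm diameter, 32 mm high, straight sides, the lid is the top 13 mm. At the start it stands centred on top of the red or the blue tin. Origin: centre of its underside, z axis up along its axis.
- punch: Loose hollow steel punch, a straight round tube standing upright, cutting edge down, on a fixed white nylon block (90 mm square, 18 mm high): 18 mm diameter (16 mm at the edge, widening over 7 mm), 88 mm long, about 0.14 kg, black ring mark 45 mm above the edge, brass band at the top. Origin: centre of the lower (cutting) end, z axis up along the tube.
- place_red: Fixed grey organiser module, 86 mm square, 15 mm high, red corner marks; round well at its centre, 74 mm wide, 10 mm deep, red floor: place of the red tin. Origin: centre of the underside, 4 mm above the bench; well floor at z +5 mm, rim +15 mm, z up. The five modules stand in a straight row, 92 mm apart along their y axes, in any order; x axes lie across the row.
- place_blue: Fixed grey organiser module, 86 mm square, 15 mm high, blue corner marks; round well at its centre, 68 mm wide, 10 mm deep, blue floor: place of the blue tin. Origin: centre of the underside, 4 mm above the bench; well floor at z +5 mm, rim +15 mm, z up. The five modules stand in a straight row, 92 mm apart along their y axes, in any order; x axes lie across the row.
- place_yellow: Fixed grey organiser module, 86 mm square, 15 mm high, yellow corner marks; round well at its centre, 54 mm wide, 10 mm deep, yellow floor: place of the yellow tin. Origin: centre of the underside, 4 mm above the bench; well floor at z +5 mm, rim +15 mm, z up. The five modules stand in a straight row, 92 mm apart along their y axes, in any order; x axes lie across the row.
- place_green: Fixed grey organiser module, 86 mm square, 15 mm high, green corner marks; round well at its centre, 48 mm wide, 10 mm deep, green floor: place of the green tin. Origin: centre of the underside, 4 mm above the bench; well floor at z +5 mm, rim +15 mm, z up. The five modules stand in a straight row, 92 mm apart along their y axes, in any order; x axes lie across the row.
- punch_holder: Fixed orange holder in the same row: upright block 42 mm square, 50 mm high, on a foot 84 mm square, 3 mm thick; vertical round bore at its centre, 22 mm wide, 45 mm deep, cork floor, mouth bevelled 4 mm wide. Origin: centre of the underside, 4 mm above the bench; bore floor at z +5 mm, mouth +50 mm, z up. With the punch fully home its black ring is level with the mouth.
There are look-alikes about, which are no part of the job. What is shaped like the punch but pink is not meant.

How it is judged:
By the outcome, as a careful person would: the job done as asked, in the order asked, and still so for the second after the job is handed in, with the robot touching nothing.
It also fails if it takes over 128 s, if anything falls off the work surface, if the arm or the gripper's body presses on something with over 40 N, if the wrist force passes 120 N, or if a joint passes its speed limit or range.

## Robot

A 6-joint arm with a two-finger parallel gripper is mounted at the origin on the work surface. World frame = base frame: x ahead of the robot, y to its left, z up, the work surface at z = 0. Lengths are in m, angles in degrees, forces in N, time in s.
With the tool pointing down it reaches from about 0.25 to 0.775 m from the base axis. Payload 4 kg.
Tool frame: the origin (TCP) lies on the mounting face of the last link; the fingertips stand 173 mm ahead of it and the grasp point (between the pads) lies ahead of it (bot.grasp_offset is the y of the grasp point in the tool frame, in m); y points along the fingers, z is the direction in which the jaws open and shut, and the axes are right-handed (so a half turn about y gives the same grasp; the last joint's range is limited). The gripper opens to 85 mm and grips with 20 to 120 N. Pads are 22 mm wide; open, the fingers measure 114 mm over their backs; the gripper's body (76 mm by 85 mm) begins 54 mm behind the grasp point. The pads swing forward as they close: fully open they stand 13 mm farther back than shut.
Start: joints at [-78.1, 4.996, 78.535, -0, 96.463, -5.907], TCP at [0.168, -0.524, 0.405] pointing down, gripper open.
Joint ranges: [-177.83, 177.83], [-43.37, 116.18], [15.69, 146.23], [-61.86, 241.86], [9.47, 152.12], [-147.06, 147.06]. Speed limits (degrees/s): [159.86, 159.86, 180, 180, 180, 180].

## Interface

Orientations are given as [roll, pitch, yaw] about the fixed x, y, z axes, in that order (R = Rz(yaw) Ry(pitch) Rx(roll)).
In Python, from cell import bot gives the robot as it stands. The module is installed in compiled form; this text tells all that it offers. Calls block until the motion is done:
- bot.move_pose(position, orientation): joint-space move of the TCP to a pose.
- bot.line_to(position, orientation=None, vel=0.15, stop_force=None): straight line of the TCP; orientation=None keeps the orientation; vel is the mean speed in m/s. With stop_force (N) it stops when the force on the tool has changed by that much, and returns True; else False.
- bot.move_joints(angles): joint-space move.
- bot.open_gripper() and bot.gripper_close(squeeze=None): open the fingers fully, or close them until they stop; squeeze is the grip in N (None keeps the last).
- bot.dwell(seconds).
- bot.inverse_kinematics(position, orientation): joint angles nearest the present ones, or None.
- bot.snapshot(name): name is "side" or "top"; returns a dict with "frame" (384x512x3 uint8, red, green, blue), "depth" (384x512 float32, m along the optical axis (not along the pixel's ray), 0 where there is no reading), "fx", "fy", "cx", "cy" (pixels), "pose" (4x4, takes a point from camera to world coordinates). Camera axes: x right, y down, z forward; pixel columns grow to the right and rows downward; lengths in m; the calibration is good to about 2 mm. A picture is of the moment at which its call begins.
A pose or a line that the arm cannot do raises bot.IKError and nothing moves.
- bot.job_done(): hands the job in, once; it reports no verdict.
Readings, each from a call of its own:
- bot.get_time_s(): time.
- bot.get_joints(): joint angles.
- bot.get_joint_velocities(): joint speeds.
- bot.get_tau(): joint torques, N m.
- bot.get_position(): TCP position.
- bot.get_ee_rot(): TCP orientation.
- bot.get_ft_force(): force on the tool from outside, world axes, zero at the start.
- bot.get_torque(): the same for the moment, N m.
- bot.get_finger_gap(): finger opening in m.
Only numpy, scipy, OpenCV 4.12 (cv2) and the standard library are available. Lean on these libraries where they do the work, as an engineer would, in place of code of your own. Each camera call takes 0.05 s, during which the arm holds its last target.

## Working session

There is one attempt and no reset: what is moved stays moved. The work goes in short steps, each a Python script; the robot and the scene stay as the last script left them, time stands still between calls to the robot, and variables do not carry over. Pictures are saved under pics/ and viewed, and the job is handed in when it is done.

```bash
ls; mkdir -p pics
python3 - <<'E'
from cell import bot
import cv2, pickle
for n in("side","top"):
    s=bot.snapshot(n); pickle.dump(s,open(f"pics/{n}0.pkl","wb"))
    cv2.imwrite(f"pics/{n}0.png",cv2.resize(s["frame"][:,:,::-1],(800,600)))
    print(n,s["fx"],s["cx"],s["cy"],s["pose"].round(3).tolist())
print(bot.get_time_s(),bot.grasp_offset,bot.get_ee_rot(),bot.get_finger_gap())
E
```

```text
pics
side 393.1493915469435 259.222353137742 190.8148808357288 [[-0.97, -0.124, 0.208, 0.346], [-0.242, 0.547, -0.801, 0.586], [-0.014, -0.828, -0.561, 0.487], [0.0, 0.0, 0.0, 1.0]]
top 389.00081120680954 258.63645272217 180.36991038208973 [[0.029, -0.996, 0.08, 0.403], [-1.0, -0.029, -0.002, -0.015], [0.005, -0.08, -0.997, 1.008], [0.0, 0.0, 0.0, 1.0]]
0.1 0.1547 [-9.01158210e+01  1.13743729e-02 -1.62194091e+02] 0.08531497282659144
```

View pics/side0.png

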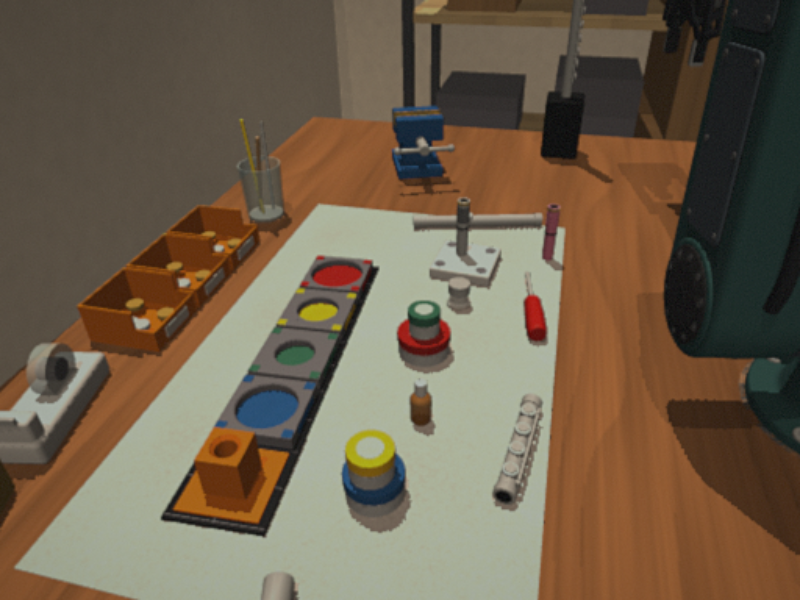

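View pics/top0.png

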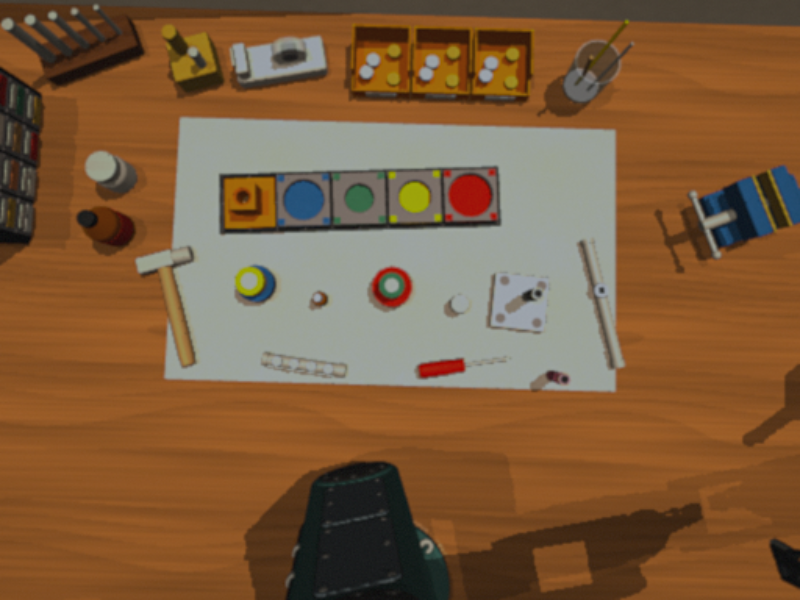

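Top view (800x600 picture): yellow on blue at (255,284), green on red at (392,287), steel punch on the white block at (535,293). From left to right the row is orange holder (245,198), blue (303,200), green (359,199), yellow (414,198), red (470,195).

Possible mix-ups:
- **Punch:** the pink tube at (557,377), the white stub at (459,304) and the bottle at (319,298).
- **Holder:** the orange bins at (440,62).

I choose the grey tube standing on the white block.

```bash
cat > h.py <<'E'
import numpy as np, cv2, pickle
def cloud(s):
    d=s["depth"]; v,u=np.mgrid[:d.shape[0],:d.shape[1]]
    P=np.stack([(u-s["cx"])/s["fx"]*d,(v-s["cy"])/s["fy"]*d,d],-1)
    W=P@s["pose"][:3,:3].T+s["pose"][:3,3]
    W[d==0]=np.nan
    return W
def circ(s,mask):
    """enclosing circle of the mask, on the cloud"""
def proj(s,p):
    c=np.linalg.inv(s["pose"])@np.r_[p,1]; return s["fx"]*c[0]/c[2]+s["cx"],s["fy"]*c[1]/c[2]+s["cy"]
E
python3 - <<'E'
from h import *
T=pickle.load(open("pics/top0.pkl","rb"));S=pickle.load(open("pics/side0.pkl","rb"))
c=[cv2.resize(T["frame"][165:260,290:405],None,fx=5,fy=5,interpolation=cv2.INTER_CUBIC)[:475,:575]]
cv2.imwrite("pics/c1.png",c[0][:,:,::-1])
cv2.imwrite("pics/c2.png",cv2.resize(S["frame"][115:195,255:375],None,fx=6,fy=6,interpolation=cv2.INTER_CUBIC)[:,:,::-1])
for n,s in(("top",T),("side",S)):
    W=cloud(s); hsv=cv2.cvtColor(s["frame"],cv2.COLOR_RGB2HSV); H=hsv[...,0].astype(int);sat=hsv[...,1];val=hsv[...,2]
    for col,(a,b) in dict(red=(-6,6),blue=(98,120),yellow=(23,34),green=(60,88)).items():
        hh=np.where(H>170,H-180,H); m=(hh>=a)&(hh<=b)&(sat>90)&(val>40)
        k,lab,st,ce=cv2.connectedComponentsWithStats(m.astype(np.uint8))
        for i in range(1,k):
            if st[i,4]<40: continue
            w=W[lab==i]; w=w[np.isfinite(w).all(1)]
            if len(w)<20 or abs(w[:,1].mean())>.4: continue
            zm=np.median(w[:,2]); q=w[abs(w[:,2]-zm)<.008]
            cc,r=cv2.minEnclosingCircle(q[:,:2].astype(np.float32))
            print(n,col,st[i,4],ce[i].round(),"zmed %.3f"%zm,"c",np.round(cc,4),"mid",((q.max(0)+q.min(0))/2)[:2].round(4),"r %.4f"%r)
E
```

```text
top red 620 [300. 125.] zmed 0.009 c [ 0.6303 -0.1219] mid [ 0.6313 -0.1223] r 0.0373
top red 290 [250. 184.] zmed 0.032 c [0.4728 0.003 ] mid [0.4725 0.0028] r 0.0324
top red 264 [282. 235.] zmed 0.023 c [ 0.3449 -0.081 ] mid [ 0.344  -0.0817] r 0.0373
top blue 488 [194. 128.] zmed 0.009 c [0.6152 0.1546] mid [0.6148 0.1544] r 0.0328
top blue 131 [169. 183.] zmed 0.032 c [0.4721 0.2208] mid [0.4723 0.2152] r 0.0285
top yellow 44 [252.  32.] zmed 0.018 c [0.872 0.012] mid [0.8721 0.0123] r 0.0107
top yellow 50 [290.  33.] zmed 0.017 c [ 0.8732 -0.0881] mid [ 0.8731 -0.0878] r 0.0101
top yellow 52 [328.  34.] zmed 0.017 c [ 0.8728 -0.1875] mid [ 0.8728 -0.1879] r 0.0107
top yellow 46 [251.  50.] zmed 0.009 c [0.829  0.0111] mid [0.8283 0.0112] r 0.0103
top yellow 47 [289.  51.] zmed 0.010 c [ 0.8284 -0.0895] mid [ 0.8284 -0.0882] r 0.0114
top yellow 53 [327.  52.] zmed 0.010 c [ 0.8298 -0.1869] mid [ 0.8299 -0.1876] r 0.0129
top yellow 331 [265. 126.] zmed 0.009 c [ 0.6252 -0.0296] mid [ 0.6259 -0.0289] r 0.0274
top yellow 205 [160. 180.] zmed 0.064 c [0.473 0.225] mid [0.4732 0.2249]
[... 510 characters left out ...]
0821] r 0.0384
side red 452 [271. 218.] zmed 0.034 c [0.4752 0.0036] mid [0.475  0.0064] r 0.0323
side blue 712 [170. 261.] zmed 0.012 c [0.6179 0.1505] mid [0.6194 0.15  ] r 0.0339
side blue 467 [240. 311.] zmed 0.033 c [0.4741 0.224 ] mid [0.4742 0.2265] r 0.0295
side yellow 79 [159.  98.] zmed 0.107 c [ 0.8482 -0.3184] mid [ 0.8488 -0.3184] r 0.0033
side yellow 220 [203. 199.] zmed 0.012 c [ 0.6285 -0.0368] mid [ 0.6293 -0.0377] r 0.0251
side yellow 449 [236. 287.] zmed 0.066 c [0.4754 0.2237] mid [0.4756 0.2235] r 0.0230
side green 149 [271. 202.] zmed 0.066 c [0.4752 0.0041] mid [0.4746 0.0038] r 0.0192
side green 196 [188. 227.] zmed 0.012 c [0.6243 0.0552] mid [0.6243 0.055 ] r 0.0220
```

Run:
```python
from h import *
T=pickle.load(open("pics/top0.pkl","rb"))
W=cloud(T)
# height map print: things over 8 mm in work region
z=W[...,2]
k,lab,st,ce=cv2.connectedComponentsWithStats(((z>.010)&(z<.3)).astype(np.uint8))
for i in range(1,k):
    if st[i,4]<15: continue
    w=W[lab==i]; print(st[i,:4],st[i,4],"x",w[:,0].min().round(3),w[:,0].max().round(3),"y",w[:,1].min().round(3),w[:,1].max().round(3),"zmax",w[:,2].max().round(3))
```

```text
[ 1  3 91 51] 2268 x 0.8 0.914 y 0.436 0.598 zmax 0.15
[360  13  46  53] 1045 x 0.792 0.863 y -0.343 -0.272 zmax 0.163
[103  16  40  42] 1073 x 0.794 0.879 y 0.299 0.384 zmax 0.112
[225  16  38  46] 624 x 0.795 0.9 y -0.015 0.08 zmax 0.058
[264  17  78  48] 1335 x 0.795 0.9 y -0.216 -0.02 zmax 0.059
[147  23  63  33] 1491 x 0.804 0.89 y 0.124 0.274 zmax 0.08
[248  29   8   8] 57 x 0.862 0.882 y 0.003 0.022 zmax 0.022
[286  30   8   9] 60 x 0.862 0.883 y -0.098 -0.078 zmax 0.021
[323  31   9   9] 61 x 0.862 0.883 y -0.197 -0.177 zmax 0.021
[230  34  13  17] 119 x 0.822 0.87 y 0.037 0.068 zmax 0.025
[268  35  13  17] 117 x 0.821 0.87 y -0.063 -0.032 zmax 0.025
[306  37  13  16] 119 x 0.822 0.868 y -0.164 -0.132 zmax 0.025
[  0  43  27 113] 2419 x 0.527 0.787 y 0.596 0.648 zmax 0.12
[324  49   7   7] 23 x 0.819 0.836 y -0.197 -0.18 zmax 0.015
[55 97 32 26] 588 x 0.619 0.669 y 0.435 0.485 zmax 0.079
[440 106  72  60] 2403 x 0.528 0.665 y -0.631 -0.454 zmax 0.122
[248 109  35  34] 872 x 0.579 0.669 y -0.075 0.015 zmax 0.024
[284 108  34  35] 628 x 0.585 0.675 y -0.165 -0.078 zmax 0.025
[1
[... 394 characters left out ...]
.5 y 0.194 0.248 zmax 0.069
[238 171  26  26] 534 x 0.441 0.504 y -0.029 0.034 zmax 0.07
[313 174  39  39] 1240 x 0.408 0.503 y -0.254 -0.158 zmax 0.109
[200 186  10  10] 78 x 0.44 0.463 y 0.108 0.129 zmax 0.058
[288 188  12  13] 117 x 0.434 0.464 y -0.12 -0.092 zmax 0.04
[167 225  55  17] 464 x 0.325 0.362 y 0.074 0.21 zmax 0.03
[267 228  59  15] 363 x 0.327 0.366 y -0.19 -0.043 zmax 0.03
[350 237  15  10] 107 x 0.329 0.346 y -0.269 -0.251 zmax 0.092
[195 295  65  34] 1268 x 0.189 0.219 y -0.025 0.102 zmax 0.3
[190 335   4  14] 27 x 0.15 0.158 y 0.094 0.106 zmax 0.298
[266 338  22  46] 419 x -0.018 0.089 y -0.102 -0.047 zmax 0.033
[492 345  20  27] 234 x 0.133 0.166 y -0.478 -0.447 zmax 0.3
```

View pics/c1.png

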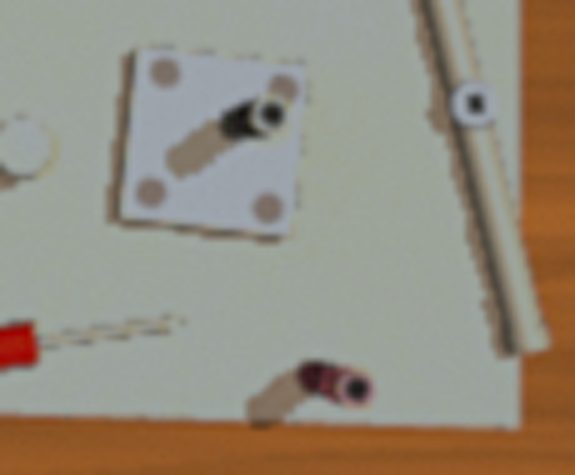

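View pics/c2.png

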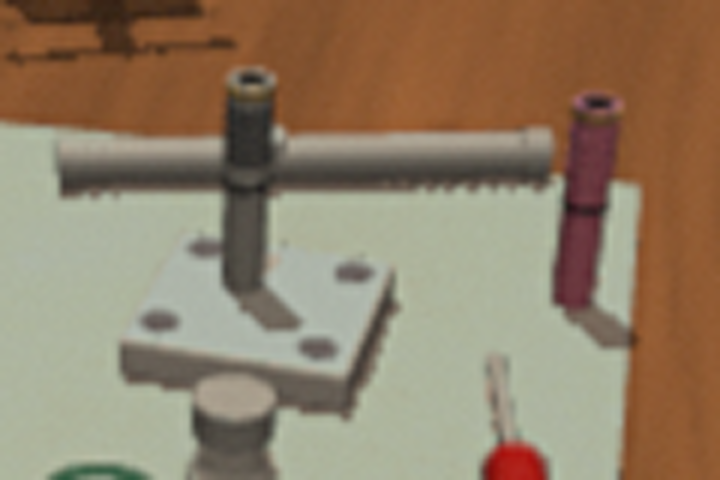

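Run:
```python
from h import *
for n in("top","side"):
    s=pickle.load(open(f"pics/{n}0.pkl","rb")); W=cloud(s); z=W[...,2]
    def reg(name,x0,x1,y0,y1,z0,z1):
        m=(W[...,0]>x0)&(W[...,0]<x1)&(W[...,1]>y0)&(W[...,1]<y1)&(z>z0)&(z<z1); w=W[m]
        if len(w)<3: print(n,name,len(w));return
        print(n,name,len(w),"mid",((w.max(0)+w.min(0))/2).round(4),"ext",(w.max(0)-w.min(0)).round(4),"med",np.median(w,0).round(4))
    reg("holder top",.56,.66,.2,.3,.049,.06)
    for a in range(30,115,10): reg(f"punch {a}",.4,.51,-.26,-.16,a/1000,a/1000+.01)
    reg("punch top",.4,.51,-.26,-.16,.1,.12)
    reg("block",.39,.52,-.27,-.14,.014,.023)
    reg("tiny",.42,.48,-.13,-.08,.03,.05)
```

```text
top holder top 239 mid [0.6087 0.2459 0.0544] ext [0.044  0.0445 0.0106] med [0.608  0.2467 0.0533]
top punch 30 6 mid [ 0.4644 -0.2095  0.0334] ext [0.0148 0.0045 0.0068] med [ 0.463  -0.2081  0.0324]
top punch 40 6 mid [ 0.4626 -0.209   0.0449] ext [0.0123 0.0039 0.0066] med [ 0.4623 -0.2078  0.0445]
top punch 50 7 mid [ 0.4632 -0.2101  0.0545] ext [0.015  0.0052 0.0071] med [ 0.4605 -0.2089  0.0531]
top punch 60 6 mid [ 0.4612 -0.2099  0.0648] ext [0.012  0.0058 0.0085] med [ 0.4588 -0.2085  0.0685]
top punch 70 4 mid [ 0.4632 -0.2102  0.0751] ext [0.0165 0.0074 0.0069] med [ 0.4632 -0.2088  0.0748]
top punch 80 8 mid [ 0.4616 -0.2114  0.0838] ext [0.0143 0.0101 0.0067] med [ 0.4602 -0.2075  0.0833]
top punch 90 9 mid [ 0.4632 -0.2093  0.0943] ext [0.014  0.0052 0.0078] med [ 0.461  -0.2078  0.0949]
top punch 100 52 mid [ 0.4639 -0.2157  0.1061] ext [0.0166 0.0166 0.0066] med [ 0.464  -0.2151  0.1059]
top punch 110 0
top punch top 52 mid [ 0.4639 -0.2157  0.1061] ext [0.0166 0.0166 0.0066] med [ 0.464  -0.2151  0.1059]
top block 1111 mid [ 0.4552 -0.2063  0.0183] ext [0.0951 0.096
[... 698 characters left out ...]
075 ] ext [0.0175 0.011  0.0085] med [ 0.4647 -0.2115  0.0755]
side punch 80 31 mid [ 0.4657 -0.2117  0.0852] ext [0.0184 0.0086 0.0095] med [ 0.4631 -0.2113  0.0853]
side punch 90 32 mid [ 0.4646 -0.2131  0.0951] ext [0.0158 0.0123 0.0099] med [ 0.464  -0.2112  0.095 ]
side punch 100 51 mid [ 0.4656 -0.2172  0.105 ] ext [0.0169 0.021  0.0098] med [ 0.4652 -0.2125  0.1077]
side punch 110 2
side punch top 53 mid [ 0.4656 -0.2172  0.1052] ext [0.0169 0.021  0.0103] med [ 0.4653 -0.2125  0.1077]
side block 758 mid [ 0.4572 -0.2071  0.0185] ext [0.0953 0.0949 0.009 ] med [ 0.4526 -0.1966  0.0209]
side tiny 128 mid [ 0.4509 -0.1093  0.0358] ext [0.0282 0.0309 0.0114] med [ 0.4501 -0.1034  0.0383]
```

The crops confirm it. The grey tube on the block has its black ring halfway up and a brass band on top, and the other tube is pink. Next I check IK and go above the yellow tin.

```bash
cat >> h.py <<'E'
STK1=np.array([.4742,.2243]);STK2=np.array([.4738,.0035]);PU=np.array([.465,-.216])
HO=np.array([.6096,.2452]);WB=np.array([.615,.154]);WG=np.array([.620,.062]);WY=np.array([.6255,-.030]);WR=np.array([.631,-.1217])
def P(xy,z): return [float(xy[0]),float(xy[1]),z]
YAW=0
E
python3 - <<'E'
from h import *
from cell import bot
for yaw in(90,-90,100,-80,0,180,-100):
    r=[]
    for q in(STK1,STK2,PU,HO,WB,WG,WY,WR):
        j=[bot.inverse_kinematics(P(q,z),[-90,0,yaw]) for z in(.19,.33)]
        r.append([None if a is None else int(a[5]) for a in j])
    print(yaw,r)
bot.move_pose(P(STK1,.32),[-90,0,-90])
print(bot.get_time_s(),bot.get_position(),bot.get_joints())
for n in("side","top"):
    s=bot.snapshot(n);pickle.dump(s,open(f"pics/{n}1.pkl","wb"));cv2.imwrite(f"pics/{n}1.png",cv2.resize(s["frame"][:,:,::-1],(800,600)))
E
```

```text
90 [[None, None], [None, None], [None, None], [None, None], [None, None], [None, None], [None, None], [None, None]]
-90 [[19, 19], [-6, -6], [-31, -31], [16, 16], [8, 8], [0, 0], [-7, -7], [-15, -15]]
100 [[None, None], [None, None], [138, 138], [None, None], [None, None], [None, None], [None, None], [None, None]]
-80 [[9, 9], [-16, -16], [-41, -41], [6, 6], [-1, -1], [-9, -9], [-17, -17], [-25, -25]]
0 [[-70, -70], [-96, -96], [-121, -121], [-73, -73], [-81, -81], [-89, -89], [-97, -97], [-105, -105]]
180 [[109, 109], [83, 83], [58, 58], [106, 106], [98, 98], [90, 90], [82, 82], [74, 74]]
-100 [[29, 29], [3, 3], [-21, -21], [26, 26], [18, 18], [10, 10], [2, 2], [-5, -5]]
2.9583 [0.47456401 0.22366936 0.32011548] [ 1.90462853e+01  3.61764167e+00  8.96691503e+01 -1.54342393e-02
  8.66983316e+01  1.91187789e+01]
```

View pics/side1.png

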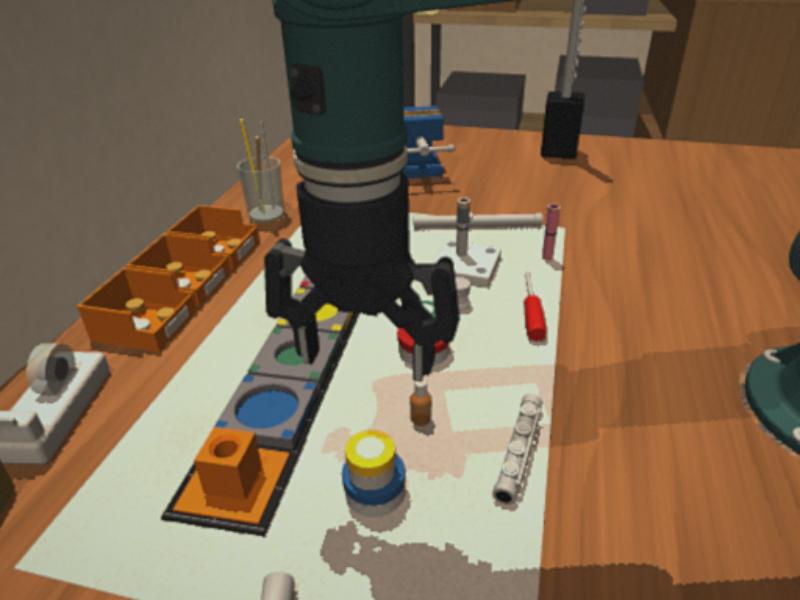

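Run:
```python
from h import *
for n in("side","top"):
    s=pickle.load(open(f"pics/{n}1.pkl","rb")); W=cloud(s); z=W[...,2]
    m=(abs(W[...,0]-.474)<.075)&(abs(W[...,1]-.224)<.05)&(z>.09)&(z<.24)
    for a in np.arange(.10,.24,.01):
        w=W[m&(z>a)&(z<a+.01)]
        if len(w): print(n,round(a,2),len(w),"x",w[:,0].min().round(4),w[:,0].max().round(4),"y",w[:,1].min().round(4),w[:,1].max().round(4),"zmin",w[:,2].min().round(4))
```

```text
side 0.16 72 x 0.4213 0.529 y 0.2138 0.2348 zmin 0.1623
side 0.17 183 x 0.4189 0.5311 y 0.2115 0.2356 zmin 0.17
side 0.18 200 x 0.4188 0.5317 y 0.2121 0.2358 zmin 0.1801
side 0.19 195 x 0.4189 0.5316 y 0.2122 0.2357 zmin 0.19
side 0.2 193 x 0.4038 0.5464 y 0.2149 0.2378 zmin 0.2
side 0.21 636 x 0.4011 0.549 y 0.211 0.2399 zmin 0.21
side 0.22 724 x 0.4018 0.5481 y 0.2057 0.2426 zmin 0.2201
side 0.23 643 x 0.4033 0.5464 y 0.2054 0.2421 zmin 0.23
top 0.16 8 x 0.4251 0.5272 y 0.2142 0.22 zmin 0.1611
top 0.17 17 x 0.4182 0.5279 y 0.2131 0.2219 zmin 0.1707
top 0.18 10 x 0.4242 0.5204 y 0.214 0.2178 zmin 0.18
top 0.19 7 x 0.426 0.5212 y 0.2138 0.215 zmin 0.1929
top 0.2 27 x 0.4217 0.5352 y 0.2115 0.2304 zmin 0.2001
top 0.21 58 x 0.4396 0.5448 y 0.209 0.232 zmin 0.21
top 0.22 49 x 0.4332 0.5456 y 0.2078 0.2217 zmin 0.2201
top 0.23 25 x 0.4368 0.5433 y 0.2076 0.2141 zmin 0.2301
```

The side camera matches the gripper's known pose to within 1 mm, and the open tips stand about 160 mm ahead of the TCP. Now I pick yellow.

```bash
cat >> h.py <<'E'
O=[-90,0,-90]
def snap(bot,tag,names=("side","top")):
    for n in names:
        s=bot.snapshot(n);pickle.dump(s,open(f"pics/{n}{tag}.pkl","wb"));cv2.imwrite(f"pics/{n}{tag}.png",cv2.resize(s["frame"][:,:,::-1],(800,600)))
def pick(bot,xy,z0,off,sq=40,up=.30):
    bot.line_to(P(xy,z0+off+.05),O,vel=.25)
    print("hit",bot.line_to(P(xy,z0+off),O,vel=.1,stop_force=8))
    bot.dwell(.2); bot.gripper_close(squeeze=sq); bot.dwell(.2)
    print("gap",bot.get_finger_gap(),"F",np.round(bot.get_ft_force(),2),"pos",np.round(bot.get_position(),4))
    bot.line_to(P(xy,z0+off+.03),O,vel=.08); bot.dwell(.2)
    print("gap",bot.get_finger_gap(),"F",np.round(bot.get_ft_force(),2))
    bot.line_to(P(xy,up),O,vel=.25)
def place(bot,xy,off,floor=.009,up=.30,stop=4):
    bot.line_to(P(xy,up),O,vel=.3)
    bot.line_to(P(xy,floor+off+.018),O,vel=.2); bot.dwell(.3)
    h=bot.line_to(P(xy,floor+off-.004),O,vel=.03,stop_force=stop)
    print("placed hit",h,"bottom z",bot.get_position()[2]-off,"F",np.round(bot.get_ft_force(),2),"pos",np.round(bot.get_position(),4),"t",bot.get_time_s())
    return h
def release(bot,xy,up=.30):
    bot.open_gripper(); bot.dwell(.2)
    p=bot.get_position(); bot.line_to([p[0],p[1],up],O,vel=.25)
E
python3 - <<'E'
from h import *
from cell import bot
pick(bot,STK1,.032,.183)
print(bot.get_time_s())
snap(bot,"2")
E
```

```text
hit False
gap 0.044759112038806614 F [1.06 0.18 2.61] pos [0.4744 0.2244 0.2155]
gap 0.04430487868443308 F [-0.28  0.4  -1.2 ]
6.025
```

View pics/side2.png

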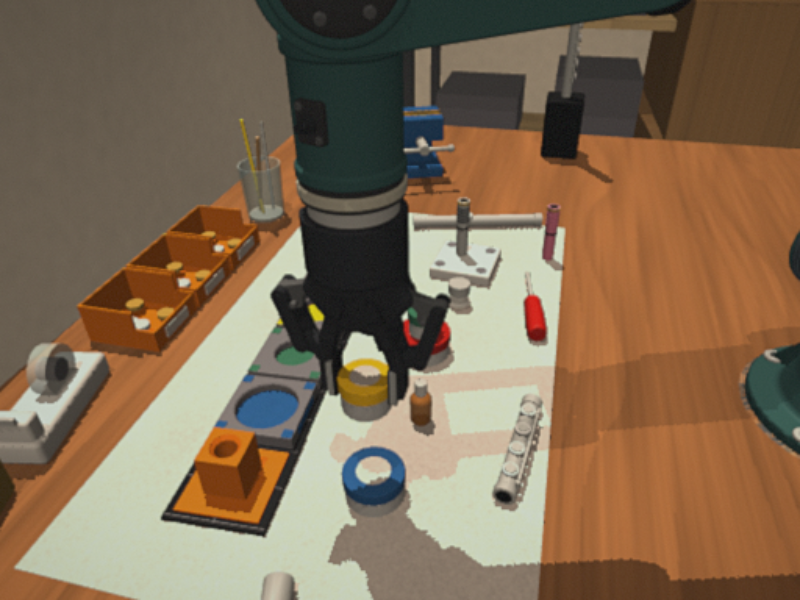

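The yellow tin hangs level in the jaws at (366,390), and the blue tin is left standing at (374,478). Now I place yellow.

Run:
```python
from h import *
from cell import bot
h=place(bot,WY,.183)
snap(bot,"3",("side",))
```

```text
placed hit True bottom z 0.009523284240414154 F [ 0.27 -0.58  3.49] pos [ 0.6254 -0.03    0.1925] t 8.7333
```

View pics/side3.png

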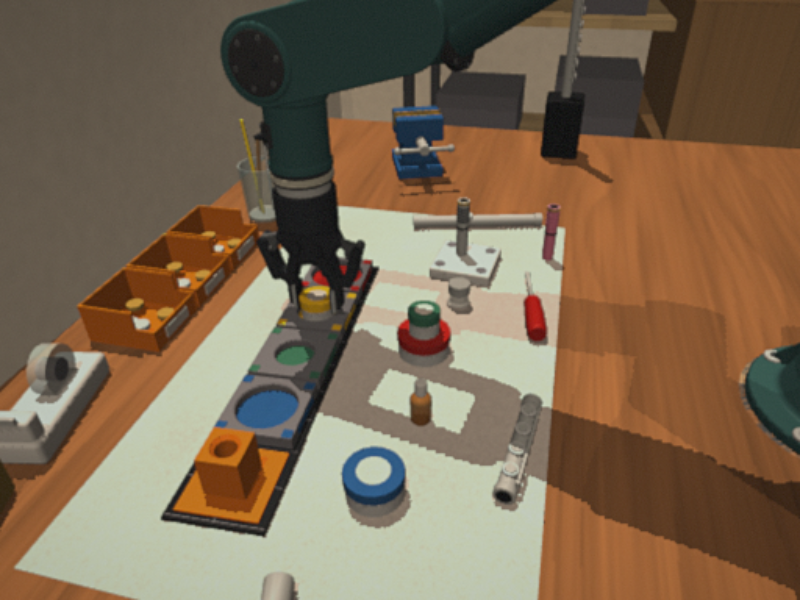

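Contact came at floor height (9.5 mm), and yellow sits in its well at (318,300). I release it and go for green.

Run:
```python
from h import *
from cell import bot
release(bot,WY)
bot.line_to(P(STK2,.30),O,vel=.3)
pick(bot,STK2,.032,.183)
snap(bot,"4a",("side","top"))
place(bot,WG,.183)
snap(bot,"4",("side",))
```

```text
hit False
gap 0.038594303479829124 F [-0.01 -0.44  2.82] pos [0.474  0.0035 0.2154]
gap 0.03863261113327661 F [ 0.39  0.59 -0.54]
placed hit True bottom z 0.00943536864683997 F [0.36 0.42 3.6 ] pos [0.6199 0.062  0.1924] t 15.8917
```

View pics/side4a.png

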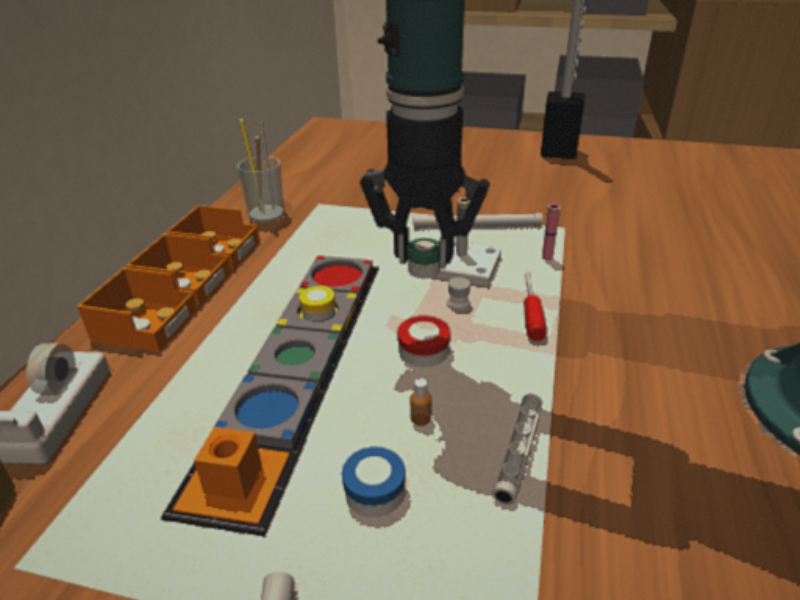

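View pics/side4.png

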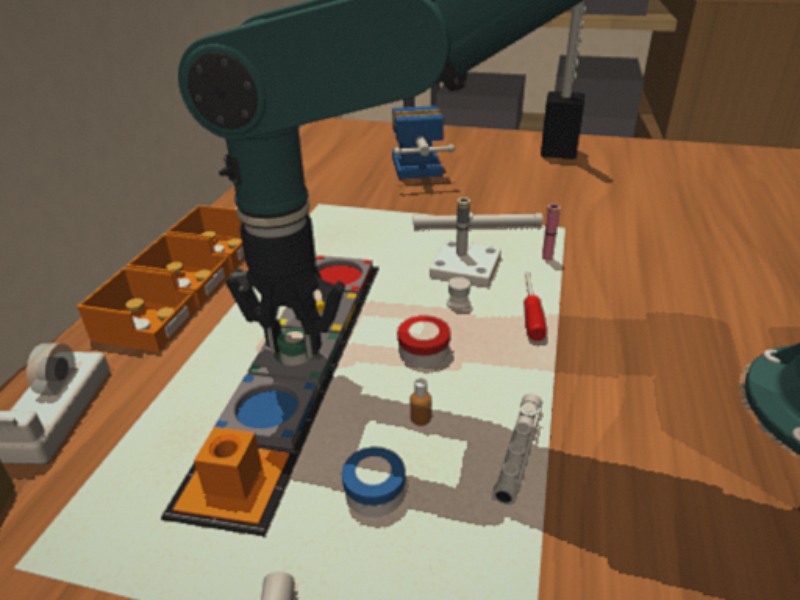

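Yellow sits flat at (318,300) and green is at its well floor (contact at 9.4 mm). I release green, re-measure blue and red, and then take blue.

```bash
cat >> h.py <<'E'
def tins(s,zr,names=("red","blue","yellow","green")):
    W=cloud(s); hsv=cv2.cvtColor(s["frame"],cv2.COLOR_RGB2HSV); H=hsv[...,0].astype(int);hh=np.where(H>170,H-180,H)
    R=dict(red=(-6,6),blue=(98,120),yellow=(23,34),green=(60,88)); out={}
    for c in names:
        a,b=R[c]; m=(hh>=a)&(hh<=b)&(hsv[...,1]>90)&(hsv[...,2]>40)&(abs(W[...,2]-zr)<.008)&(W[...,0]>.3)&(W[...,0]<.72)
        k,lab,st,ce=cv2.connectedComponentsWithStats(m.astype(np.uint8))
        if k<2: continue
        i=1+np.argmax(st[1:,4]); w=W[lab==i]; cc,r=cv2.minEnclosingCircle(w[:,:2].astype(np.float32)); zt=w[:,2]
        out[c]=(np.round(cc,4),round(r,4),"z %.4f..%.4f"%tuple(np.percentile(zt,[10,90])),len(w))
    return out
E
python3 - <<'E'
from h import *
from cell import bot
release(bot,WG)
bot.line_to(P(WR+[0,-.03],.30),O,vel=.3)
snap(bot,"5")
for n in("top","side"):
    s=pickle.load(open(f"pics/{n}5.pkl","rb")); print(n,"bench",tins(s,.032,("red","blue")),"\n wells",tins(s,.041,("yellow","green")))
print(bot.get_time_s())
E
```

```text
top bench {'red': (array([0.4733, 0.0028]), 0.0327, 'z 0.0294..0.0343', 354), 'blue': (array([0.4719, 0.2223]), 0.029, 'z 0.0290..0.0338', 268)} 
 wells {'yellow': (array([ 0.6229, -0.0288]), 0.023, 'z 0.0380..0.0428', 183), 'green': (array([0.6173, 0.061 ]), 0.0194, 'z 0.0379..0.0431', 99)}
side bench {'red': (array([0.4763, 0.0011]), 0.0343, 'z 0.0279..0.0356', 503), 'blue': (array([0.4742, 0.2225]), 0.0298, 'z 0.0287..0.0353', 805)} 
 wells {'yellow': (array([ 0.6263, -0.0308]), 0.0241, 'z 0.0423..0.0447', 167), 'green': (array([0.6192, 0.0604]), 0.0198, 'z 0.0355..0.0444', 170)}
18.2167
```

View pics/side5.png

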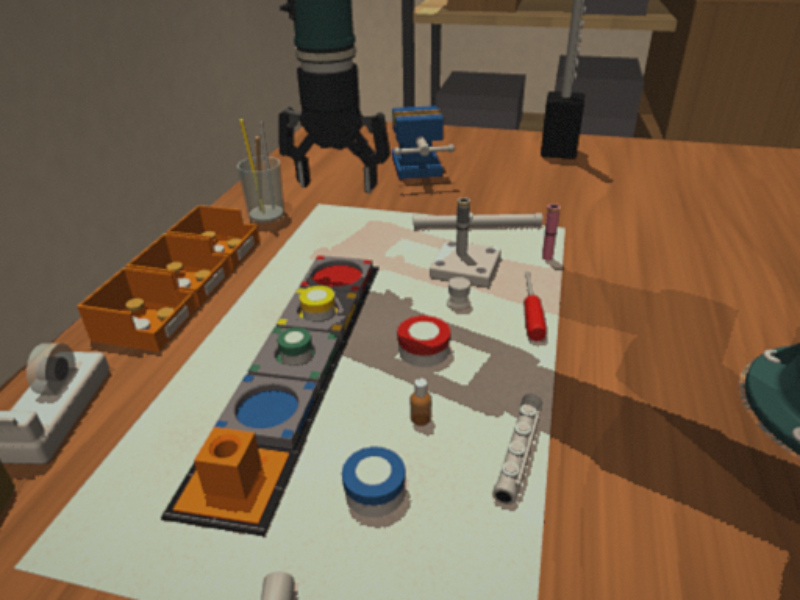

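Both small tins sit centred and flat, green at (294,342) and yellow at (318,298). Now blue.

```bash
cat >> h.py <<'E'
BT=np.array([.4738,.2225]);RT=np.array([.4752,.0022]);WB=np.array([.6157,.1542]);WR=np.array([.632,-.122]);HO=np.array([.6105,.2455])
E
python3 - <<'E'
from h import *
from cell import bot
bot.line_to(P(BT,.30),O,vel=.35)
pick(bot,BT,0,.180)
snap(bot,"6a",("side",))
place(bot,WB,.180)
snap(bot,"6",("side",))
print(bot.get_time_s())
E
```

```text
hit False
gap 0.05867374503478725 F [-0.56 -0.26  5.07] pos [0.4741 0.2226 0.1807]
gap 0.05860021733493761 F [-0.04  0.19  0.02]
placed hit True bottom z 0.009785917600894978 F [-0.9   1.05  2.82] pos [0.6156 0.1542 0.1898] t 24.8167
24.8667
```

View pics/side6a.png

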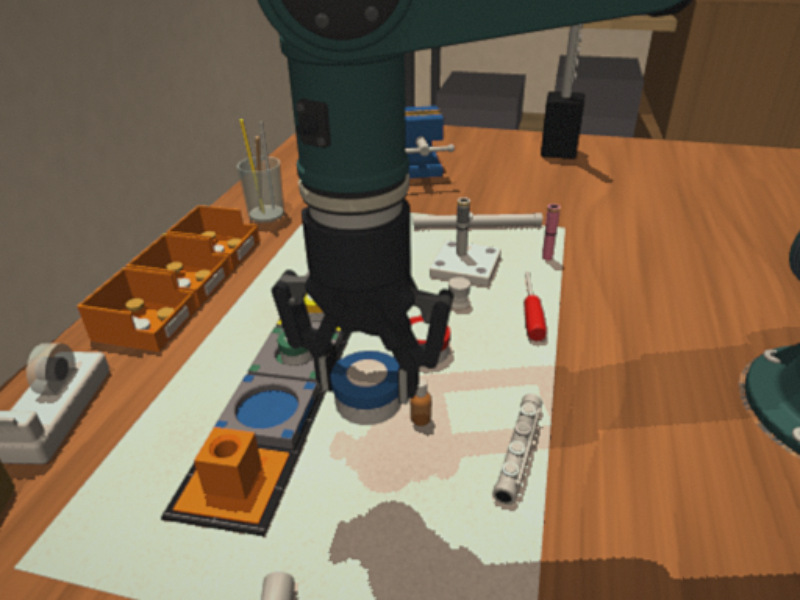

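View pics/side6.png

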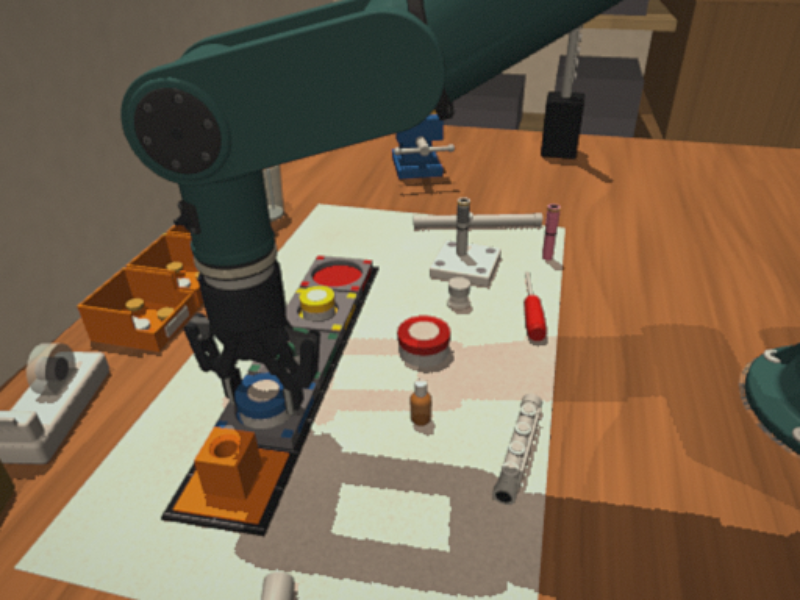

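Blue went down to its floor (contact at 9.8 mm). Release it, then red.

Run:
```python
from h import *
from cell import bot
release(bot,WB)
bot.line_to(P(RT,.30),O,vel=.35)
pick(bot,RT,0,.180)
snap(bot,"7a",("side",))
place(bot,WR,.180)
release(bot,WR)
bot.line_to(P(PU,.36),O,vel=.35)
snap(bot,"7")
print(bot.get_time_s())
for n in("top","side"):
    s=pickle.load(open(f"pics/{n}7.pkl","rb")); print(n,tins(s,.041))
```

```text
hit False
gap 0.06511079239903464 F [-0.7  -0.6   4.85] pos [0.4756 0.0022 0.1808]
gap 0.06492464248414483 F [ 0.08 -0.28 -0.56]
placed hit True bottom z 0.009916940784776312 F [-0.95 -0.24  4.13] pos [ 0.6319 -0.122   0.1899] t 32.1833
34.15
top {'red': (array([ 0.6299, -0.1208]), 0.0331, 'z 0.0385..0.0428', 366), 'blue': (array([0.6134, 0.1547]), 0.03, 'z 0.0384..0.0427', 281), 'yellow': (array([ 0.6229, -0.0287]), 0.0229, 'z 0.0384..0.0428', 182), 'green': (array([0.6175, 0.0612]), 0.0197, 'z 0.0384..0.0423', 99)}
side {'red': (array([ 0.6319, -0.1203]), 0.0338, 'z 0.0355..0.0447', 335), 'blue': (array([0.6159, 0.1541]), 0.0308, 'z 0.0366..0.0443', 579), 'yellow': (array([ 0.6252, -0.0304]), 0.0235, 'z 0.0424..0.0446', 169), 'green': (array([0.6194, 0.0606]), 0.0197, 'z 0.0357..0.0442', 165)}
```

View pics/side7.png

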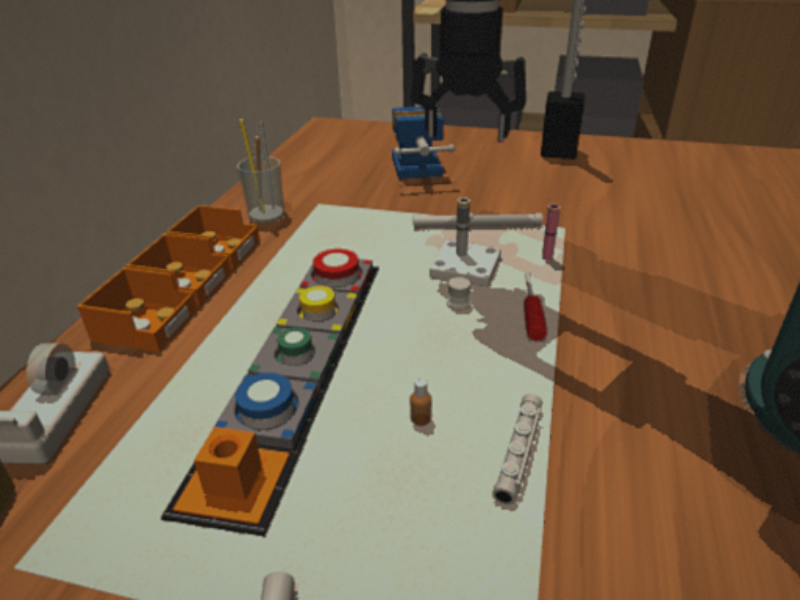

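View pics/side7a.png

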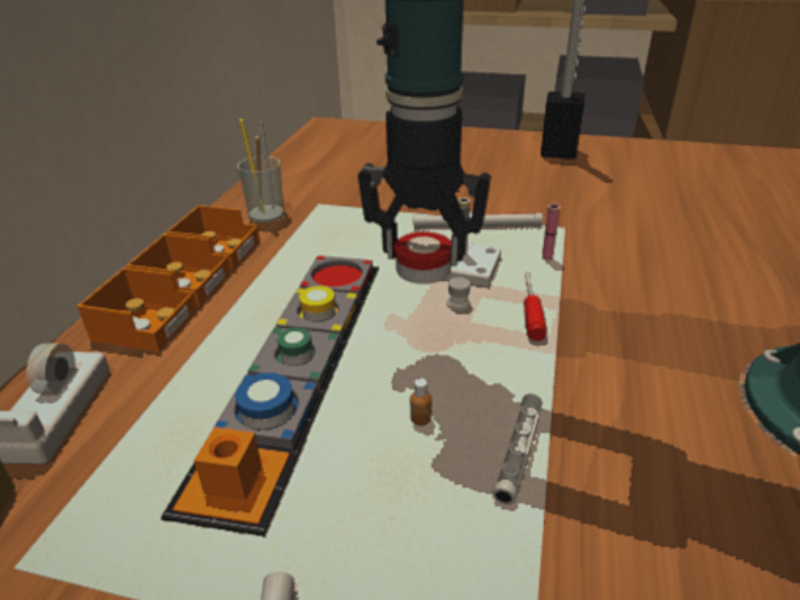

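All four tins are flat in their wells (tops at about 41 mm). Before the punch I refine the bore centre.

Run:
```python
from h import *
import math
im=[]
for n in("top","side"):
    s=pickle.load(open(f"pics/{n}7.pkl","rb")); 
    u,v=proj(s,[.6105,.2455,.054]); print(n,u,v)
    # rectify plane z=.054, 0.2mm/px, 60mm
    c=np.array([.6105,.2455]); h=.03
    src=[];
    for dx,dy in((h,h),(h,-h),(-h,-h),(-h,h)): src.append(proj(s,[c[0]+dx,c[1]+dy,.054]))
    M=cv2.getPerspectiveTransform(np.float32(src),np.float32([[0,0],[400,0],[400,400],[0,400]]))
    r=cv2.warpPerspective(s["frame"],M,(400,400),flags=cv2.INTER_CUBIC); r=r.copy()
    cv2.line(r,(200,0),(200,400),(0,255,0),1);cv2.line(r,(0,200),(400,200),(0,255,0),1)
    cv2.circle(r,(200,200),int(15/.15),(0,255,255),1)
    im.append(r)
cv2.imwrite("pics/bore.png",np.hstack(im)[:,:,::-1])
```

```text
top 154.41652204851422 124.57180029286955
side 143.54450234989352 287.0602605706323
```

View pics/bore.png

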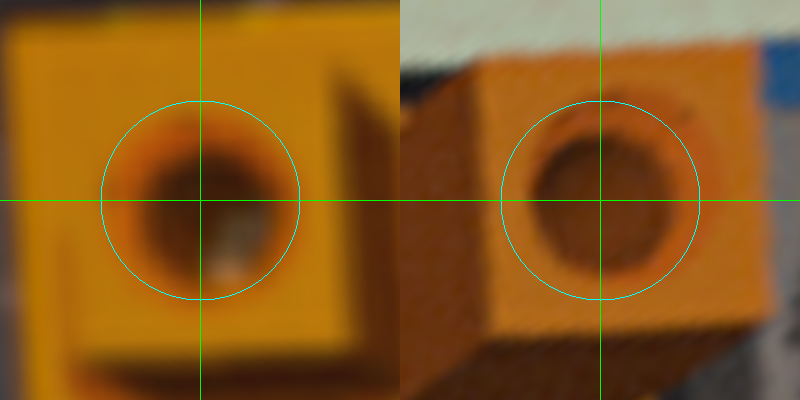

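Side view (right half) shows the block top centred near (625,188) and the bore at (602,203). Top view (left half) shows the bore near (206,220). Corrected for bias, they combine to about (0.6108, 0.2448). Now I pick the punch.

```bash
cat >> h.py <<'E'
PU=np.array([.4655,-.2162]);HO=np.array([.6108,.2448])
E
python3 - <<'E'
from h import *
from cell import bot
bot.line_to(P(PU,.36),O,vel=.1)
pick(bot,PU,.018,.2225,sq=60,up=.36)
bot.dwell(.3)
snap(bot,"8")
print(bot.get_time_s(),np.round(bot.get_position(),4))
s=pickle.load(open("pics/side8.pkl","rb")); W=cloud(s); z=W[...,2]; p=bot.get_position()
m=(abs(W[...,0]-p[0])<.03)&(abs(W[...,1]-p[1])<.03)
for a in np.arange(.12,.21,.01):
    w=W[m&(z>a)&(z<a+.01)]
    if len(w): print(round(a,2),len(w),"x",w[:,0].min().round(4),w[:,0].max().round(4),"medy",np.median(w[:,1]).round(4),"zmin",w[:,2].min().round(4))
u,v=proj(s,[p[0],p[1],p[2]-.19]);u,v=int(u),int(v)
cv2.imwrite("pics/c8.png",cv2.resize(s["frame"][max(0,v-50):v+50,u-60:u+60],None,fx=6,fy=6,interpolation=cv2.INTER_CUBIC)[:,:,::-1])
E
```

```text
hit False
gap 0.016389918314394205 F [0.28 1.18 0.77] pos [ 0.4655 -0.2163  0.2406]
gap 0.015868335940640674 F [ 0.48 -1.   -1.84]
38.15 [ 0.4654 -0.2162  0.359 ]
0.13 2 x 0.461 0.4698 medy -0.214 zmin 0.1383
0.14 35 x 0.4569 0.4722 medy -0.2119 zmin 0.1402
0.15 35 x 0.4571 0.4726 medy -0.2109 zmin 0.1509
0.16 36 x 0.4576 0.4731 medy -0.2112 zmin 0.1601
0.17 40 x 0.4562 0.4739 medy -0.2113 zmin 0.1701
0.18 38 x 0.451 0.4739 medy -0.2104 zmin 0.1801
0.19 81 x 0.4442 0.4864 medy -0.2094 zmin 0.1901
0.2 96 x 0.4438 0.4865 medy -0.2092 zmin 0.2001
```

View pics/c8.png

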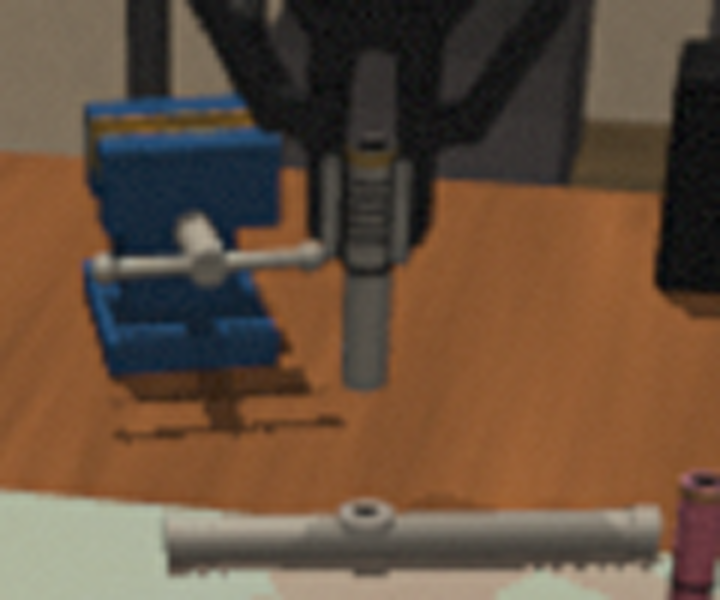

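The punch is held upright, with its ring just under the pads and the edge at (365,385). Now over the holder, with a check before inserting.

Run:
```python
from h import *
from cell import bot
bot.line_to(P(HO,.36),O,vel=.3)
bot.line_to(P(HO,.2225+.062),O,vel=.12); bot.dwell(.3)
p=bot.get_position(); print(np.round(p,4),np.round(bot.get_ft_force(),2),bot.get_time_s())
snap(bot,"9")
s=pickle.load(open("pics/side9.pkl","rb")); W=cloud(s); z=W[...,2]
m=(abs(W[...,0]-p[0])<.025)&(abs(W[...,1]-p[1])<.02)
for a in np.arange(.05,.14,.01):
    w=W[m&(z>a)&(z<a+.01)]
    if len(w): print(round(a,2),len(w),"x",w[:,0].min().round(4),w[:,0].max().round(4),"medy",np.median(w[:,1]).round(4))
u,v=proj(s,[p[0],p[1],.07]);u,v=int(u),int(v)
cv2.imwrite("pics/c9.png",cv2.resize(s["frame"][v-50:v+50,u-60:u+60],None,fx=6,fy=6,interpolation=cv2.INTER_CUBIC)[:,:,::-1])
```

```text
[0.611  0.2449 0.2855] [-0.53  0.42 -0.89] 40.9833
0.05 473 x 0.5881 0.633 medy 0.2515
0.06 24 x 0.6034 0.6164 medy 0.2489
0.07 63 x 0.6027 0.6162 medy 0.2497
0.08 66 x 0.6025 0.6171 medy 0.2497
0.09 71 x 0.6024 0.62 medy 0.2493
0.1 62 x 0.6021 0.6181 medy 0.2502
0.11 67 x 0.5964 0.6246 medy 0.2515
0.12 175 x 0.5895 0.6339 medy 0.2516
0.13 188 x 0.5891 0.633 medy 0.2518
```

View pics/c9.png

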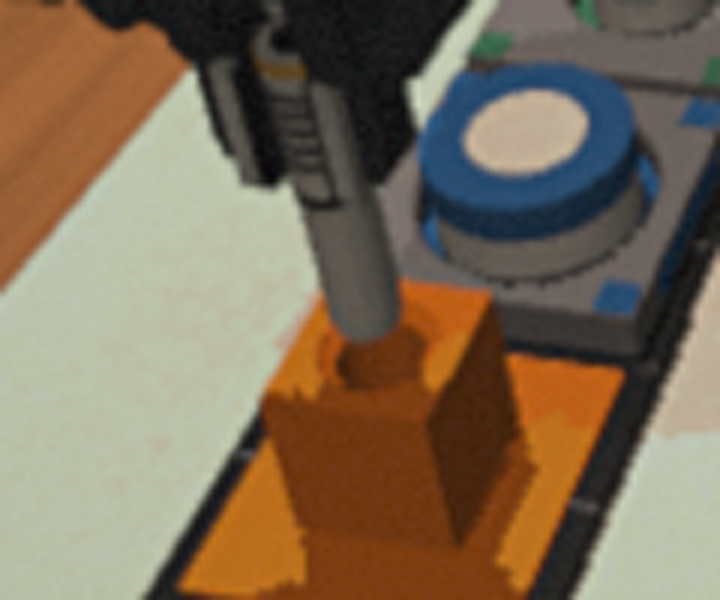

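The punch edge at (365,335) is over the bore. I lower it gently in steps, following any side force.

Run:
```python
from h import *
from cell import bot
F0=np.array(bot.get_ft_force()); xy=HO.copy(); off=.2225
b=.060; done=False
def F():
    return np.mean([bot.get_ft_force() for _ in range(3)],0)-F0
while b>.0075 and not done:
    b-=.004
    hit=bot.line_to(P(xy,b+off),O,vel=.035,stop_force=6)
    z=bot.get_position()[2]-off; f=F()
    print("b %.4f"%b,"z %.4f"%z,hit,np.round(f,2),np.round(xy,4))
    if hit:
        if z<.012: done=True; break
        if z>.03 and abs(f[:2]).max()<1: print("axial stop early"); break
        bot.line_to(P(xy,z+off+.002),O,vel=.03)
        b=z+.002
    lat=f[:2]; n=np.linalg.norm(lat)
    if n>2: xy=xy+lat/n*min(.0008,.0002*n)
    if bot.get_time_s()>80: break
print(done,bot.get_time_s(),np.round(bot.get_position(),4))
snap(bot,"10")
```

```text
b 0.0560 z 0.0552 False [ 0.88 -0.63 -0.32] [0.6108 0.2448]
b 0.0520 z 0.0515 False [-0.35 -1.14 -0.4 ] [0.6108 0.2448]
b 0.0480 z 0.0475 False [ 1.19  0.41 -0.24] [0.6108 0.2448]
b 0.0440 z 0.0435 False [ 0.44 -1.04 -0.12] [0.6108 0.2448]
b 0.0400 z 0.0395 False [-0.49 -0.8  -0.28] [0.6108 0.2448]
b 0.0360 z 0.0355 False [-0.46 -0.29 -0.15] [0.6108 0.2448]
b 0.0320 z 0.0315 False [-0.21 -0.92  0.55] [0.6108 0.2448]
b 0.0280 z 0.0275 False [ 0.47 -0.27 -0.37] [0.6108 0.2448]
b 0.0240 z 0.0235 False [-0.54 -0.17  0.94] [0.6108 0.2448]
b 0.0200 z 0.0195 False [ 0.44 -0.55 -0.06] [0.6108 0.2448]
b 0.0160 z 0.0155 False [-1.08 -1.12 -0.  ] [0.6108 0.2448]
b 0.0120 z 0.0115 False [-0.54 -0.54 -1.58] [0.6108 0.2448]
b 0.0080 z 0.0092 True [-0.07 -0.59  5.12] [0.6108 0.2448]
True 44.55 [0.6112 0.2449 0.2317]
```

It slid in with no side force, and floor contact came at 9.2 mm. Checking the ring level before I let go.

Run:
```python
from h import *
s=pickle.load(open("pics/side10.pkl","rb"))
u,v=map(int,proj(s,[.611,.245,.06]))
cv2.imwrite("pics/c10.png",cv2.resize(s["frame"][v-45:v+35,u-50:u+50],None,fx=7,fy=7,interpolation=cv2.INTER_CUBIC)[:,:,::-1])
```

```text
(no output)
```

View pics/c10.png

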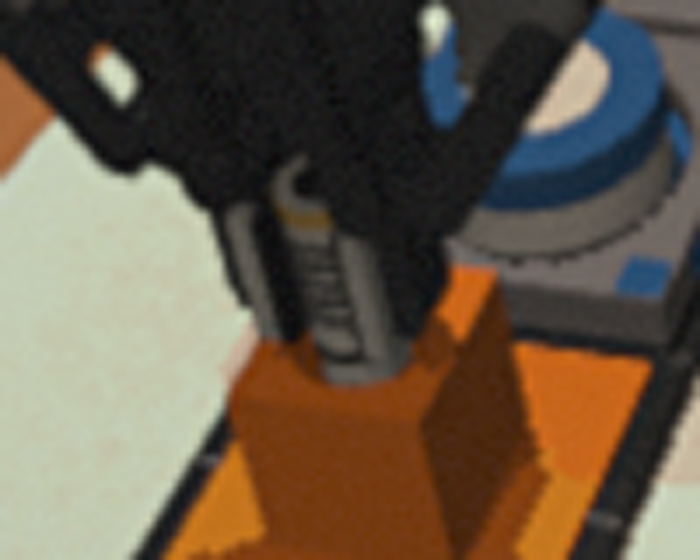

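Run:
```python
from h import *
from cell import bot
p=bot.get_position()
h=bot.line_to([p[0],p[1],p[2]-.006],O,vel=.02,stop_force=10)
q=bot.get_position(); print(h,p[2]-.2225,q[2]-.2225,np.round(bot.get_ft_force(),2))
bot.open_gripper(); bot.dwell(.4)
q=bot.get_position(); bot.line_to([q[0],q[1],.33],O,vel=.12)
bot.line_to([.45,0.0,.40],O,vel=.3); bot.dwell(.5)
snap(bot,"11")
print(bot.get_time_s())
for n in("top","side"):
    s=pickle.load(open(f"pics/{n}11.pkl","rb")); print(n,tins(s,.041)); W=cloud(s)
    m=(abs(W[...,0]-.61)<.025)&(abs(W[...,1]-.245)<.025)&(W[...,2]>.062)&(W[...,2]<.11); w=W[m]
    print(len(w),"top z",np.percentile(w[:,2],[90,97,100]).round(4),"mid",((w.max(0)+w.min(0))/2).round(4))
    for a in np.arange(.06,.1,.01):
        k=w[(w[:,2]>a)&(w[:,2]<a+.01)]
        if len(k): print(round(a,2),len(k),"xmid",((k[:,0].max()+k[:,0].min())/2).round(4),"medy",np.median(k[:,1]).round(4))
    if n=="side":
        u,v=map(int,proj(s,[.611,.245,.06]))
        cv2.imwrite("pics/c11.png",cv2.resize(s["frame"][v-50:v+35,u-50:u+60],None,fx=7,fy=7,interpolation=cv2.INTER_CUBIC)[:,:,::-1])
```

```text
True 0.009145845781425493 0.009159869217795158 [-0.16  0.19  4.19]
48.6667
top {'red': (array([ 0.6298, -0.1206]), 0.0332, 'z 0.0383..0.0430', 369), 'blue': (array([0.6131, 0.1549]), 0.0297, 'z 0.0384..0.0431', 256), 'yellow': (array([ 0.6228, -0.0288]), 0.0229, 'z 0.0377..0.0431', 185), 'green': (array([0.6171, 0.0612]), 0.0196, 'z 0.0381..0.0429', 97)}
82 top z [0.0981 0.0992 0.0997] mid [0.6097 0.2448 0.081 ]
0.06 8 xmid 0.6069 medy 0.2378
0.07 10 xmid 0.6061 medy 0.2387
0.08 14 xmid 0.6071 medy 0.239
0.09 50 xmid 0.6097 medy 0.245
side {'red': (array([ 0.6318, -0.1213]), 0.0337, 'z 0.0358..0.0446', 333), 'blue': (array([0.616 , 0.1542]), 0.0307, 'z 0.0371..0.0443', 576), 'yellow': (array([ 0.6252, -0.0302]), 0.023, 'z 0.0422..0.0447', 167), 'green': (array([0.6182, 0.0605]), 0.02, 'z 0.0353..0.0444', 167)}
355 top z [0.0997 0.1003 0.101 ] mid [0.6119 0.2444 0.0817]
0.06 47 xmid 0.611 medy 0.2493
0.07 74 xmid 0.6106 medy 0.2496
0.08 72 xmid 0.6118 medy 0.2497
0.09 138 xmid 0.6119 medy 0.2467
0.1 24 xmid 0.6115 medy 0.242
```

View pics/c11.png

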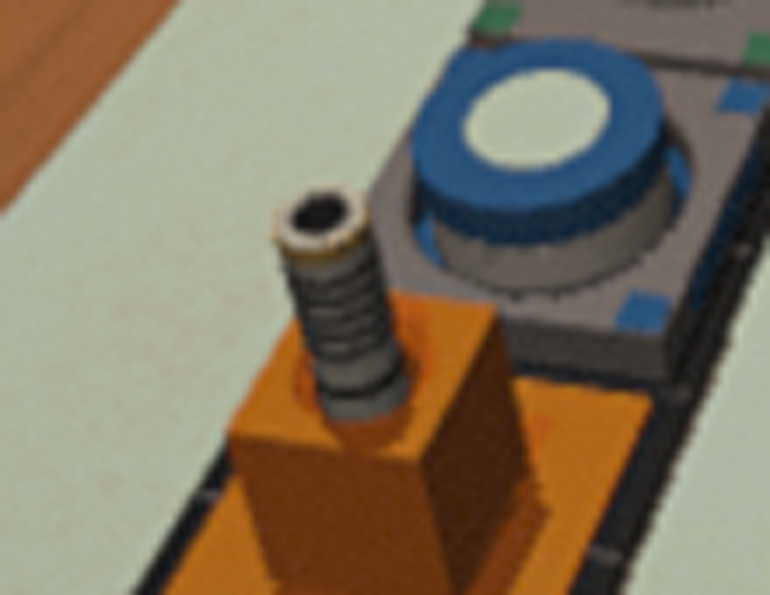

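View pics/top11.png

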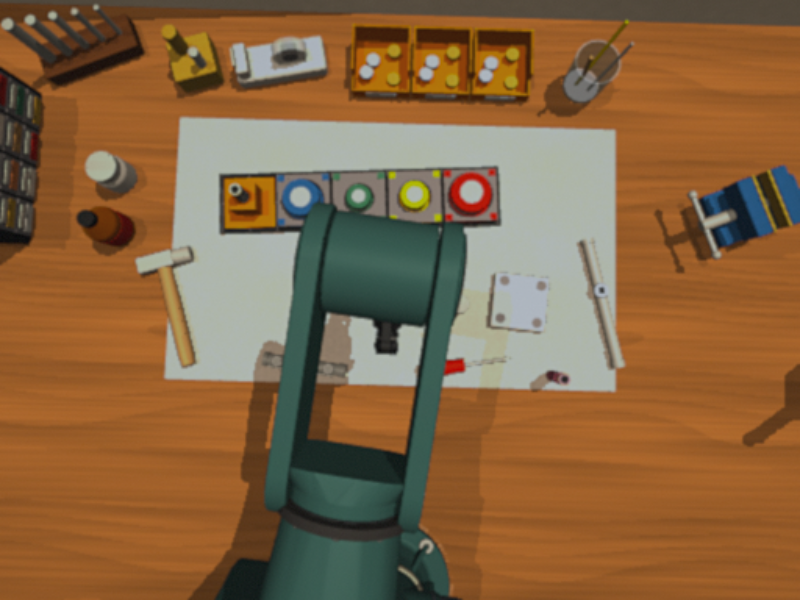

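The punch stands free in the bore with its ring near (365,390). I check the ring level numerically, using the start picture as reference (ring then at z = 63 mm, top at 106 mm).

Run:
```python
from h import *
for tag,c,zb in(("0",(.4655,-.2162),.018),("11",(.611,.2446),.009)):
    for n in("side","top"):
        s=pickle.load(open(f"pics/{n}{tag}.pkl","rb")); W=cloud(s)
        m=(abs(W[...,0]-c[0])<.02)&(abs(W[...,1]-c[1])<.02)&(W[...,2]>zb+.088-.006)&(W[...,2]<zb+.1)
        z=W[...,2][m]; print(tag,n,"top z sorted upper-half median - expected: %.4f"%(np.median(z[z>np.median(z)])-(zb+.088)), "med %.4f"%(np.median(z)-(zb+.088)),len(z))
        if n=="side":
            g=cv2.cvtColor(s["frame"],cv2.COLOR_RGB2GRAY).astype(float)
            d=s["pose"][:2,3]-np.array(c); d/=np.linalg.norm(d)
            hs=np.arange(.030,.075,.001)
            pr=[]
            for h in hs:
                u,v=proj(s,[c[0]+d[0]*.009,c[1]+d[1]*.009,zb+h]); 
                pr.append(cv2.getRectSubPix(g.astype(np.float32),(3,1),(u,v)).mean())
            pr=np.array(pr); i=[int(round(h*1000)) for h in hs]
            print({a:int(b) for a,b in zip(i,pr)})
```

```text
0 side top z sorted upper-half median - expected: 0.0033 med 0.0017 53
{30: 79, 31: 79, 32: 79, 33: 79, 34: 79, 35: 79, 36: 79, 37: 79, 38: 79, 39: 78, 40: 78, 41: 78, 42: 78, 43: 78, 44: 76, 45: 74, 46: 70, 47: 63, 48: 57, 49: 53, 50: 48, 51: 51, 52: 63, 53: 76, 54: 79, 55: 81, 56: 80, 57: 76, 58: 72, 59: 64, 60: 55, 61: 49, 62: 49, 63: 49, 64: 49, 65: 48, 66: 48, 67: 49, 68: 50, 69: 50, 70: 49, 71: 48, 72: 49, 73: 51, 74: 50}
0 top top z sorted upper-half median - expected: 0.0007 med -0.0001 52
11 side top z sorted upper-half median - expected: 0.0027 med 0.0020 155
{30: 77, 31: 85, 32: 92, 33: 84, 34: 75, 35: 71, 36: 69, 37: 68, 38: 68, 39: 70, 40: 72, 41: 74, 42: 75, 43: 76, 44: 77, 45: 77, 46: 73, 47: 68, 48: 55, 49: 41, 50: 40, 51: 41, 52: 53, 53: 67, 54: 73, 55: 78, 56: 78, 57: 76, 58: 71, 59: 65, 60: 56, 61: 48, 62: 49, 63: 54, 64: 54, 65: 51, 66: 49, 67: 48, 68: 52, 69: 56, 70: 52, 71: 46, 72: 48, 73: 54, 74: 54}
11 top top z sorted upper-half median - expected: 0.0009 med -0.0004 50
```

The ring profile reads the same before and after (apparent 50 mm in both pictures), and the punch top agrees with the home height within about 0.6 mm. The punch is home, so I hand in.

Run:
```python
from cell import bot
print(bot.get_finger_gap(),bot.get_ft_force(),bot.get_time_s())
bot.job_done()
```

```text
0.08556667880103969 [0.21449112 0.16028641 0.3019171 ] 48.6667
the job is handed in; nothing more can be done
```

I placed the yellow, green, blue and red tins in their own wells, in that order, then lowered the punch into the orange holder. I handed the job in at 48.7 s, with the gripper open and touching nothing.

**Tins:** each one made contact at floor height (9.4–9.9 mm). The last pictures show their tops at about 41 mm, flat and inside their wells.

**Punch:** it slid in with no clear side force, and floor contact came at 9.2 mm. After release it stands upright with its top within about 0.6 mm of the home height.

**Disagreements:**
- The top camera read x about 2–3 mm low and the side camera read z about 2 mm high, so I corrected for both.
- In the raw side picture the ring looked a little above the mouth. The start picture shows the same offset, so I take it as camera error, not a height fault.
- The extra press meant to confirm the punch was home stopped at once with no movement. The force read only about 4 N afterwards, so it was a weak check.

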